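Shut the guard hood of the sample mill and start it with its key

ROBOT

A 6-joint arm with a two-finger parallel gripper is mounted at the origin on a cart in front of the work surface, level with it; the furniture and walls round the work are solid. World frame = base frame: x ahead of the robot, y to its left, z up, the work surface at z = 0. Lengths are in m, angles in rad, forces in N, time in s.
With the tool pointing down it reaches from about 0.325 to 0.9 m from the base axis. Payload 6.1 kg.
Tool frame: the origin (TCP) lies at the very end of the fingers, on their centre line; the grasp point (between the pads) lies 19 mm behind it (bot.hold_point_z is the distance from the TCP to the grasp point, in m); z points along the fingers, y is the line along which they close (so a half turn about z gives the same grasp; the last joint's range is limited). The gripper opens to 85 mm and grips with 20 to 120 N. Pads are 22 mm wide; open, the fingers measure 114 mm over their backs; the gripper's body (76 mm by 85 mm) begins 54 mm behind the grasp point. The pads swing forward as they close: fully open they stand 13 mm farther back than shut.
Start: joints at [1.214, 0.22, 1.526, -0, 1.395, -0.126], TCP at [0.143, 0.608, 0.231] pointing down, gripper open.
Joint ranges: [-2.98, 2.98], [-0.91, 2.08], [0.09, 2.57], [-1.24, 4.39], [0.2, 2.65], [-2.68, 2.68]. Speed limits (rad/s): [2.57, 2.57, 3.01, 3.14, 3.14, 3.14].

INTERFACE

Orientations are given as [roll, pitch, yaw] about the fixed x, y, z axes, in that order (R = Rz(yaw) Ry(pitch) Rx(roll)).
In Python, from cell import bot gives the robot as it stands.
- The arm moves only by the tool servo_tool, never from a script. Its argument "motion" is a list of rows, each an object of numbers: "tx", "ty", "tz": the shift along the tool's x, y, z in mm; "ax", "ay", "az": the turn, a rotation vector about the tool's x, y, z in rad. In form: [{"tx": .., "ty": .., "tz": .., "ax": .., "ay": .., "az": ..}, ...]. A call has 1 to 20 rows; each row is the pose to reach, as a shift and turn from the pose commanded when the call began, along the tool's axes at that moment; what a row does not reach only later rows make up. A row lasts 1/12 s, in which the tool goes at most 41.7 mm and 7.16 degrees, less where a joint would pass 70% of its speed; a pose out of reach is approached as far as the arm can. A call with a gripper value outside its range is refused whole. "grip" is the opening, from -1 (shut) to 1 (fully open), set as the call begins (left out, the last holds). The fingers move at their own pace and stop on an object; the grip force is fixed at half the most. Time passes only in rows, so rows that repeat a pose let the fingers close. It gives the time, the measured TCP pose, the force, the opening and the grip force at its end, in the units of the state.
- bot.get_state(): the state, without advancing time (a new reading comes with each control period).
- bot.read_camera(name): name is "scene" or "top" or "wrist"; returns a dict with "pixels" (420x560x3 uint8, red, green, blue), "range_z" (420x560 float32, m along the optical axis (not along the pixel's ray), 0 where there is no reading), "intrinsics" (3x3 intrinsics, pixels), "rvec" (rotation vector, rad) and "tvec" (3), from world to camera coordinates, as OpenCV has them. Camera axes: x right, y down, z forward; pixel columns grow to the right and rows downward; lengths in m; the calibration is good to about 2 mm. A picture is of the moment at which its call begins.
- bot.hand_in(): hands the job in; it is judged then, once.
The state is a dict: "time": time; "joints": joint angles; "qvel": joint speeds; "tau": joint torques, N m; "tcp_pos": TCP position; "eef_rot": TCP orientation; "contact_force": force on the tool from outside, world axes, zero at the start; "torque": the same for the moment, N m; "gripper_width": finger opening in m; "gripper_force": force on a finger pad.
Only numpy, scipy, OpenCV 4.12 (cv2) and the standard library are available. Lean on these libraries where they do the work, as an engineer would, in place of code of your own. Each camera call takes 0.05 s, during which the arm holds its last target. There are 200 camera calls.

TASK

Start the sample mill, the white machine with the clear guard hood: first swing the hood down and press it shut until its ring has snapped in behind the sprung gate of the hook in front. Then turn the key clockwise from stop through run to start, hold it against its spring at the end of its turn for about a second, and let it spring back so that it is left at run. Leave the other things on the bench where they are.

Things in the scene. Friction and masses are not known exactly. Their poses are not given: they have to be found in the camera images.
- mill: Bench sample mill, fixed: white housing 250 (x) x 170 (y) mm. Origin: centre of its underside; x from front to back, y to the operator's left, z up. Front lip 39 mm high, then a console rising backwards at 35 degrees to the level, up to a flat deck 95 mm above the bench, where two steel jars stand under the hood. Stands left or right of the tall warming cabinet, turned by up to 15 degrees
- hood_hinge (a point): middle of the hood's level hinge line, which runs along the mill's y at the back of the deck: at (117, 0, 101) mm in the mill's frame; fixed
- hood (a joint): guard hood, clear panels in a grey frame, 150 mm wide, 122 mm from hinge to front face, top 159 mm above the bench when shut. Rad: 0 shut (end stop), 1.4 wide open; starts at 0.6 to 1.15. Its stiff hinge keeps it where it is left: up to 5 N at the grip bar move it. The hook takes the ring in over the last 0.18 rad, for about 8 N at the bar; once snapped, it lifts by 0.12 rad at most
- hood_grip (a point): middle of the hood's grip bar: round dark steel, 11 mm thick, 100 mm long along the mill's y, on legs at its ends, 30 mm forward of and 22 mm above the hood's front top edge. Circles hood_hinge at 172 mm: at (-35, 0, 181) mm in the mill's frame when shut, that is 27.8 degrees above the level, plus the hood's angle. Its axes are the hood's: the mill's when shut
- gate (a joint): sprung gate, 17 mm long, that bars the mouth of the steel snap hook (42 mm high) on the middle of the deck's front edge. Rad: 0 closed, where its spring holds it, to 1.2 pressed down and inwards. The steel D-ring (26 mm wide) on the hood's front presses it open from above and it snaps shut over the ring when the hood is within about 0.02 of shut
- key_bezel (a point): where the key's axis meets the console, on its right half: (-92, -34, 62) mm in the mill's frame; axes as the mill's; fixed. A steel bezel of 20 mm radius, 8 mm high, and a dark barrel up to 13 mm high surround it, the bow begins 18 mm out; nothing else stands up from the console
- key_grip (a point): middle of the key's flat black bow, 36 mm wide (point x), 10 mm thick (point y), 36 mm high (point z), on the key's axis, 36 mm out from the console. Its z is that axis: square out of the console, towards the operator and up, 35 degrees from vertical. It turns about -z. The bow points 0.7 rad left of straight up the slope at stop, straight up at run, 0.6 rad right of it at start
- key (a joint): the key's turn from stop to run, in rad: 0 stop (as it starts), 0.70 run (end stop in the barrel). Stays where it is left; 0.05 N m turn it
- starter (a joint): further turn of key and barrel together from run to start, in rad: 0 at rest, 0.60 start (end stop). Sprung: 0.10 N m to set it off, 0.22 N m at the end; let go, it returns to 0 and leaves the key at run. It moves only once the key is at run: the whole turn from stop is key + starter = 1.30 rad, all clockwise as the operator sees the console
- media_bottle: square clear 125 ml bottle with white screw cap, 50 x 50 x 97 mm, stands loose beside the mill's right side; origin under its centre; to be left alone
- tip_rack: pink tip rack with clear lid, 87 x 124 x 78 mm, in front of the warming cabinet; origin under its centre; to be left alone
- carton: turquoise kit carton, 86 x 84 x 76 mm, in front of the warming cabinet; origin under its centre; to be left alone
- petri_dish: petri dish, 92 mm across, 15 mm high, near the front edge; origin under its centre; to be left alone
- cryo_box: flat card cryo box with blue lid, 133 x 133 x 53 mm, on the other side of the warming cabinet from the mill; origin under its centre; to be left alone

How it is judged:
By the outcome, as a careful person would: the job done as asked, in the order asked, and still so for the second after the job is handed in, with the robot touching nothing.
It also fails if it takes over 58 s, if anything falls off the work surface, if the arm or the gripper's body presses on something with over 40 N, if the wrist force passes 120 N, or if a joint passes its speed limit or range.

## Working session

There is one attempt and no reset: what is moved stays moved. The work goes in short steps, Python scripts to look and compute and a tool call to move; the robot and the scene stay as the last step left them, time stands still between calls to the robot, and variables do not carry over. Pictures are saved under pics/ and viewed, at most 10 in all, crops included, and the job is handed in when it is done.

Besides the shell and the picture viewer there is one more tool, called after "Request:" as a command line: name --argument value ..., lists and objects as JSON in quotes. servo_tool: Moves the arm, as the interface text tells. Its arguments: {"type":"object","properties":{"motion":{"type":"array","items":{"type":"object","properties":{"tx":{"type":"number"},"ty":{"type":"number"},"tz":{"type":"number"},"ax":{"type":"number"},"ay":{"type":"number"},"az":{"type":"number"}}}},"grip":{"type":"number"}},"required":["motion"]}

```bash
mkdir -p pics; ls
cat > h.py <<'E'
import numpy as np,cv2
from cell import bot
from scipy.spatial.transform import Rotation as R
def cam(n):
    c=bot.read_camera(n); K=np.array(c['intrinsics']);Rm=cv2.Rodrigues(np.array(c['rvec'],float))[0];t=np.array(c['tvec'],float).ravel()
    z=c['range_z'];v,u=np.mgrid[:420,:560]
    p=np.stack([(u-K[0,2])/K[0,0]*z,(v-K[1,2])/K[1,1]*z,z],-1)
    return c['pixels'],np.where(z[...,None]>0,(p-t)@Rm,np.nan),(K,Rm,t)
E
python3 - <<'E'
from h import *
ims=[]
for n in('scene','top'):
    px,P,k=cam(n); np.savez(n+'.npz',px=px,P=P,K=k[0],R=k[1],t=k[2]); cv2.imwrite(f'pics/{n}.png',px[...,::-1]); print(n,-k[1].T@k[2])
print(bot.get_state())
E
```

```text
pics
scene [-0.0601244  -0.90788219  1.19706189]
top [ 0.40583488 -0.11593298  1.54942068]
{'time': 0.1, 'joints': array([ 1.21392672e+00,  2.21141271e-01,  1.52750416e+00,  3.10644432e-05,
        1.39472966e+00, -1.26049073e-01]), 'qvel': array([ 2.42003837e-04, -2.71381094e-03, -3.80135350e-03, -7.40108819e-04,
        1.46435287e-05, -6.64688202e-04]), 'tau': array([ 2.61205068e-04, -4.98243213e+01, -3.90549123e+01, -2.00808654e-04,
        5.78371619e-03, -4.80022678e-06]), 'tcp_pos': array([0.14275249, 0.60790888, 0.23030842]), 'eef_rot': array([-3.13982820e+00, -2.54411977e-04,  2.91076642e+00]), 'contact_force': array([ 0.13361417,  0.03510981, -0.42431495]), 'torque': array([-0.03788752,  0.01136996,  0.00252029]), 'gripper_force': 0.0, 'gripper_width': 0.08578314794041321}
```

View pics/scene.png

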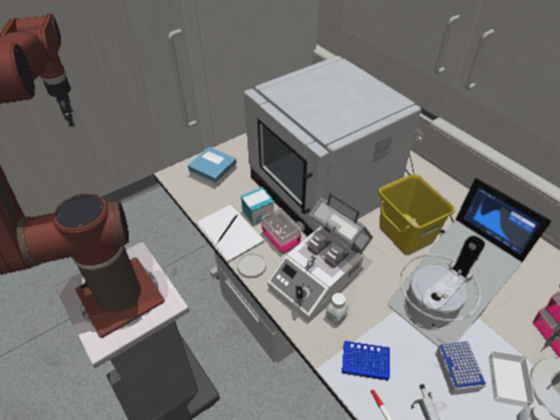

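View pics/top.png

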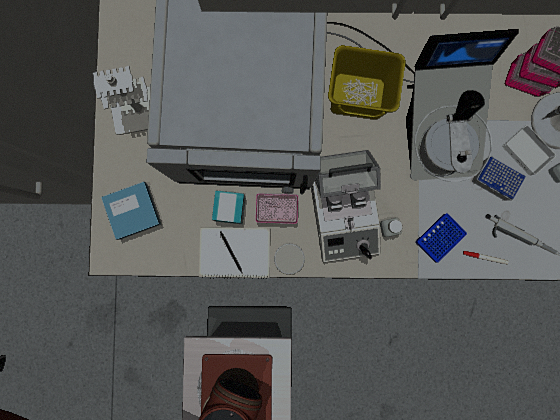

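The scene view shows the mill at about (320,265), right of the cabinet, hood open. In the top view the mill spans columns 318–382 and rows 150–263, with the key near (366,252), the bottle at (392,228), and the grip bar at about (350,165).

```bash
python3 - <<'E'
from h import *
for n in('top','scene'):
    d=np.load(n+'.npz');P=d['P'];px=d['px'].astype(int)
    # rough mill centre
    print(n,'lip px',P[255,330] if n=='top' else P[290,280], 'deck',P[220,338] if n=='top' else 0)
d=np.load('top.npz');P=d['P'];px=d['px'].astype(int)
K,Rm,t=d['K'],d['R'],d['t'];print('f',K[0,0])
v,u=np.mgrid[:420,:560]
m=(u>305)&(u<383)&(v>140)&(v<268)&(P[...,2]>0.025)&(P[...,2]<0.102)
n_,lab,st,ce=cv2.connectedComponentsWithStats(m.astype(np.uint8))
i=1+np.argmax(st[1:,4]);m=lab==i;print(st[i])
q=P[m][:,:2].astype(np.float32)
r=cv2.minAreaRect(q*1000);print('rect',r,cv2.boxPoints(r))
dk=P[m&(P[...,2]>.09)];print('deck z',np.median(dk[:,2]),len(dk))
# hood pts
for n in('top','scene'):
    d=np.load(n+'.npz');P=d['P'];px=d['px'].astype(int)
    m=(P[...,2]>0.16)&(P[...,2]<.4)&(P[...,0]<.85)&(abs(P[...,1]+.39)<.11)&(px.max(-1)<75)
    vv,uu=np.nonzero(m);print(n,m.sum(),uu.min() if m.sum() else 0, np.round(P[m][::max(1,m.sum()//25)],3).tolist())
E
python3 -c "
import cv2
a=cv2.imread('pics/top.png')[140:270,300:410];b=cv2.imread('pics/scene.png')[185:325,260:390]
import numpy as np
a=cv2.resize(a,(400,473),interpolation=2);b=cv2.resize(b,(400,430),interpolation=2);b=cv2.copyMakeBorder(b,0,43,0,0,0)
cv2.imwrite('pics/c1.png',np.hstack([a,b]))"
```

```text
top lip px [ 0.39667878 -0.27098553  0.04745567] deck [ 0.49569059 -0.28839579  0.09623332]
scene lip px [ 0.38938545 -0.29982552  0.04009452] deck 0
f 515.4678859855198
[ 307  182   73   80 3481]
rect ((496.88067626953125, -310.7881774902344), (237.81515502929688, 185.45196533203125), 8.543869972229004) [[ 365.5167  -236.75693]
 [ 393.0687  -420.15082]
 [ 628.2446  -384.81943]
 [ 600.6926  -201.42554]]
deck z 0.09499183223315821 1810
top 523 339 [[0.849, -0.443, 0.161], [0.807, -0.297, 0.165], [0.803, -0.384, 0.163], [0.795, -0.382, 0.161], [0.789, -0.425, 0.164], [0.657, -0.366, 0.184], [0.641, -0.374, 0.214], [0.625, -0.339, 0.279], [0.623, -0.327, 0.276], [0.619, -0.294, 0.279], [0.62, -0.345, 0.274], [0.618, -0.31, 0.275], [0.625, -0.375, 0.232], [0.616, -0.328, 0.271], [0.613, -0.297, 0.273], [0.617, -0.351, 0.251], [0.616, -0.318, 0.238], [0.614, -0.285, 0.235], [0.613, -0.335, 0.241], [0.612, -0.308, 0.232], [0.608, -0.3, 0.237], [0.604, -0.38, 0.221], [0.581, -0.381, 0.214], [0.573, -0.348, 0.213], [0.57, -0.348, 0.211], [0.565, -0.302, 0.205], [0.557, -0.283, 0.207]]
scene 104 325 [[0.61, -0.281, 0.272], [0.609, -0.29, 0.276], [0.614, -0.297, 0.274], [0.614, -0.305, 0.278], [0.615, -0.313, 0.276], [0.618, -0.318, 0.274], [0.617, -0.323, 0.27], [0.618, -0.334, 0.275], [0.619, -0.341, 0.276], [0.62, -0.345, 0.271], [0.62, -0.349, 0.27], [0.628, -0.346, 0.259], [0.618, -0.345, 0.256], [0.616, -0.351, 0.258], [0.615, -0.346, 0.246], [0.615, -0.35, 0.245], [0.62, -0.35, 0.238], [0.635, -0.374, 0.219], [0.635, -0.372, 0.209], [0.643, -0.373, 0.2], [0.657, -0.37, 0.183], [0.658, -0.367, 0.17], [0.667, -0.369, 0.161], [0.586, -0.381, 0.191], [0.596, -0.377, 0.176], [0.599, -0.379, 0.171]]
```

View pics/c1.png

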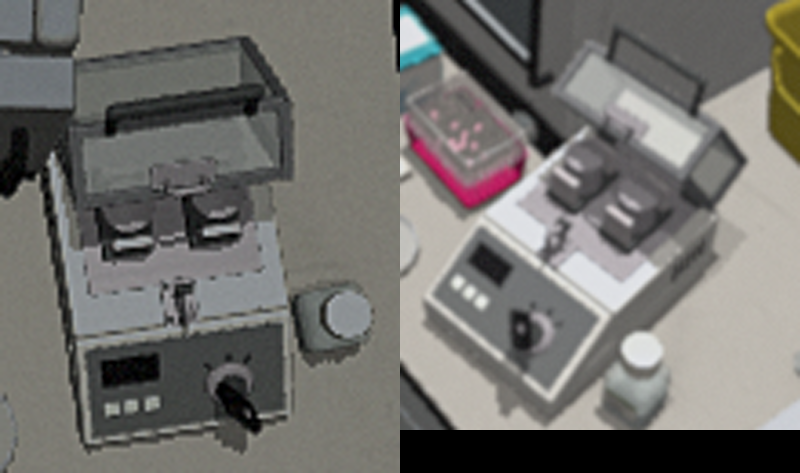

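Crop: the hood is about 1 rad open, and the grip bar is clear at (185,105). The hook is at (180,300), and the key bow stands on its bezel at (232,385). Next I refine the edges along the mill axes.

Run:
```python
from h import *
d=np.load('top.npz');P=d['P'];px=d['px'].astype(int)
v,u=np.mgrid[:420,:560]
Z=P[...,2]
m=(u>300)&(u<386)&(v>180)&(v<268)
# deck/console edge points per row: left & right limits of raised area
L=[];Rr=[]
for r in range(205,258,2):
    c=np.nonzero(m[r]&(Z[r]>.035)&(Z[r]<.1))[0]
    c=c[c>312]
    L.append(P[r,c[0]]);Rr.append(P[r,c[-1]])
L=np.array(L);Rr=np.array(Rr)
F=[]
for c in range(326,376,2):
    rr=np.nonzero(m[:,c]&(Z[:,c]>.032)&(Z[:,c]<.1))[0];F.append(P[rr[-1],c])
F=np.array(F)
for nm,A,ax in(('L',L,0),('R',Rr,0),('F',F,1)):
    vx,vy,x0,y0=cv2.fitLine(A[:,:2].astype(np.float32),cv2.DIST_HUBER,0,.01,.01).ravel()
    print(nm,'dir deg',np.degrees(np.arctan2(vy,vx)),'pt',x0,y0,'z',np.median(A[:,2]))
y=np.radians(8.5);ex=np.array([np.cos(y),np.sin(y)]);ey=np.array([-np.sin(y),np.cos(y)])
for nm,A in(('L',L),('R',Rr)): print(nm,np.round(A[:,:2]@ey,3).tolist())
print('F',np.round(F[:,:2]@ex,3).tolist())
# bar, both views: z>.255 dark
for n in('top','scene'):
    d=np.load(n+'.npz');P=d['P'];px=d['px'].astype(int)
    b=(P[...,2]>.262)&(P[...,2]<.31)&(abs(P[...,1]+.32)<.12)&(P[...,0]<.68)&(P[...,0]>.56)&(px.max(-1)<90)
    q=P[b];print(n,b.sum(),'ex',np.round(np.percentile(q[:,:2]@ex,[5,50,95]),3),'ey',np.round([(q[:,:2]@ey).min(),(q[:,:2]@ey).max()],3),'z',np.percentile(q[:,2],[5,50,95]))
```

```text
L dir deg 9.138389 pt 0.48395938 -0.23419751 z 0.05407861980947827
R dir deg 6.36487 pt 0.46362862 -0.40923128 z 0.06175197301907702
F dir deg -80.99945 pt 0.3897043 -0.33170632 z 0.04045481824028736
L [-0.303, -0.303, -0.303, -0.303, -0.302, -0.303, -0.303, -0.303, -0.303, -0.302, -0.303, -0.303, -0.303, -0.303, -0.304, -0.304, -0.303, -0.304, -0.304, -0.304, -0.304, -0.304, -0.304, -0.305, -0.304, -0.303, -0.306]
R [-0.474, -0.472, -0.47, -0.473, -0.472, -0.47, -0.474, -0.472, -0.498, -0.495, -0.496, -0.495, -0.493, -0.493, -0.492, -0.494, -0.471, -0.47, -0.471, -0.471, -0.471, -0.47, -0.47, -0.469, -0.47, -0.433, -0.429]
F [0.337, 0.336, 0.335, 0.337, 0.336, 0.335, 0.34, 0.337, 0.336, 0.338, 0.337, 0.336, 0.335, 0.338, 0.337, 0.336, 0.338, 0.337, 0.336, 0.36, 0.356, 0.347, 0.327, 0.338, 0.337]
top 212 ex [0.553 0.564 0.57 ] ey [-0.441 -0.286] z [0.26926163 0.2758058  0.28185322]
scene 111 ex [0.56  0.563 0.566] ey [-0.439 -0.331] z [0.26582088 0.27457425 0.27895965]
```

```bash
cat >> h.py <<'E'
Y=np.radians(8.7); C=np.array([*(np.array([np.cos(np.radians(8.5)),np.sin(np.radians(8.5))])*.4615+np.array([-np.sin(np.radians(8.5)),np.cos(np.radians(8.5))])*-.3873),0])
M=R.from_euler('z',Y)
def W(p): return M.apply(np.array(p)/1000)+C
def bar(a,y=0):
    th=np.radians(27.8)+a; return W([117-172*np.cos(th),y,101+172*np.sin(th)])
def Rt(z,y):  # tool rotation from mill-frame z,y axes
    z=np.array(z,float);y=np.array(y,float);return M*R.from_matrix(np.stack([np.cross(y,z),y,z],1))
def rel(p,Rn,p0=None,R0=None):
    s=bot.get_state(); p0=s['tcp_pos'] if p0 is None else p0; R0=R.from_euler('xyz',s['eef_rot']) if R0 is None else R0
    return np.round(R0.inv().apply(np.array(p)-p0)*1000,1),np.round((R0.inv()*Rn).as_rotvec(),3)
DOWN=Rt([0,0,-1],[1,0,0])
E
python3 - <<'E'
from h import *
print('C',C,'hold',bot.hold_point_z)
for n in('top','scene'):
    P=np.load(n+'.npz')['P'];m=(P[...,2]>.3)&(P[...,0]>.4)&(P[...,0]<1)&(abs(P[...,1])<.35)
    print('cab',np.percentile(P[m],[0.5,1,99.5],axis=0).round(3).tolist())
q=bar(1.0,-20);print('bar',bar(1.0),q)
g=bot.hold_point_z
print('via',rel([.40,.05,.42],DOWN)); print('above',rel(q+[0,0,.1-g],DOWN))
E
```

```text
C [ 0.51367741 -0.3148318   0.        ] hold 0.0187
cab [[0.59, -0.328, 0.324], [0.592, -0.312, 0.34], [0.975, 0.176, 0.628]]
cab [[0.59, -0.347, 0.302], [0.591, -0.344, 0.305], [0.986, 0.174, 0.77]]
bar [ 0.61479605 -0.29935847  0.27237031] [ 0.61782126 -0.31912835  0.27237031]
via (array([-378. , -484.6, -188.9]), array([-2.000e-03,  1.000e-03,  1.188e+00]))
above (array([-674.5, -794. , -122.1]), array([-2.000e-03,  1.000e-03,  1.188e+00]))
```

Request:
servo_tool --motion '[{"tx": -378, "ty": -485, "tz": -130, "az": 1.188}, {"tx": -378, "ty": -485, "tz": -130, "az": 1.188}, {"tx": -378, "ty": -485, "tz": -130, "az": 1.188}, {"tx": -378, "ty": -485, "tz": -130, "az": 1.188}, {"tx": -378, "ty": -485, "tz": -130, "az": 1.188}, {"tx": -378, "ty": -485, "tz": -130, "az": 1.188}, {"tx": -378, "ty": -485, "tz": -130, "az": 1.188}, {"tx": -378, "ty": -485, "tz": -130, "az": 1.188}, {"tx": -378, "ty": -485, "tz": -130, "az": 1.188}, {"tx": -378, "ty": -485, "tz": -130, "az": 1.188}, {"tx": -378, "ty": -485, "tz": -130, "az": 1.188}, {"tx": -378, "ty": -485, "tz": -130, "az": 1.188}, {"tx": -378, "ty": -485, "tz": -130, "az": 1.188}, {"tx": -378, "ty": -485, "tz": -130, "az": 1.188}, {"tx": -378, "ty": -485, "tz": -130, "az": 1.188}, {"tx": -378, "ty": -485, "tz": -130, "az": 1.188}]' --grip 0

```text
validation failed for argument at $.mo...
```

Run:
```python
from h import *
g=bot.hold_point_z;q=bar(1.0,-20);s=bot.get_state();print(s['time'],s['tcp_pos'],s['eef_rot'],s['joints'],s['gripper_width'])
print(rel([.42,-.30,.36],DOWN),rel(q+[-.03,0,.1-g],DOWN))
```

```text
0.1 [0.14275249 0.60790888 0.23030842] [-3.13982820e+00 -2.54411977e-04  2.91076642e+00] [ 1.21392672e+00  2.21141271e-01  1.52750416e+00  3.10644432e-05
  1.39472966e+00 -1.26049073e-01] 0.08578314794041321
(array([-477.6, -820.6, -128.4]), array([-2.000e-03,  1.000e-03,  1.188e+00])) (array([-645.3, -800.8, -122.1]), array([-2.000e-03,  1.000e-03,  1.188e+00]))
```

Request:
servo_tool --motion '[{"tx": -24, "ty": -30, "tz": -8, "ax": 0, "ay": 0, "az": 0.08}, {"tx": -48, "ty": -60, "tz": -16, "ax": 0, "ay": 0, "az": 0.16}]' --grip 0

```text
time: 0.27
tcp_pos: [0.1751, 0.5381, 0.2448]
eef_rot: [-3.137, -0.0, 2.75]
contact_force: [1.3, 0.3, 0.7]
gripper_width: 0.0638
gripper_force: 0.0
```

Request:
servo_tool --motion '[{"tx": -394, "ty": -366, "tz": -115, "ax": 0, "ay": 0, "az": 1.028}, {"tx": -394, "ty": -366, "tz": -115, "ax": 0, "ay": 0, "az": 1.028}, {"tx": -394, "ty": -366, "tz": -115, "ax": 0, "ay": 0, "az": 1.028}, {"tx": -394, "ty": -366, "tz": -115, "ax": 0, "ay": 0, "az": 1.028}, {"tx": -394, "ty": -366, "tz": -115, "ax": 0, "ay": 0, "az": 1.028}, {"tx": -394, "ty": -366, "tz": -115, "ax": 0, "ay": 0, "az": 1.028}, {"tx": -394, "ty": -366, "tz": -115, "ax": 0, "ay": 0, "az": 1.028}, {"tx": -394, "ty": -366, "tz": -115, "ax": 0, "ay": 0, "az": 1.028}, {"tx": -394, "ty": -366, "tz": -115, "ax": 0, "ay": 0, "az": 1.028}, {"tx": -394, "ty": -366, "tz": -115, "ax": 0, "ay": 0, "az": 1.028}, {"tx": -394, "ty": -366, "tz": -115, "ax": 0, "ay": 0, "az": 1.028}, {"tx": -394, "ty": -366, "tz": -115, "ax": 0, "ay": 0, "az": 1.028}, {"tx": -394, "ty": -366, "tz": -115, "ax": 0, "ay": 0, "az": 1.028}, {"tx": -394, "ty": -366, "tz": -115, "ax": 0, "ay": 0, "az": 1.028}]'

```text
time: 1.43
tcp_pos: [0.4026, 0.0456, 0.3633]
eef_rot: [3.14, 0.003, 1.717]
contact_force: [-0.7, -0.8, 0.2]
gripper_width: 0.0429
gripper_force: 0.0
```

Run:
```python
from h import *
g=bot.hold_point_z;q=bar(1.0,-20);s=bot.get_state();print(s['time'],s['tcp_pos'],s['eef_rot'],s['joints'],s['gripper_width'])
print(rel([.42,-.30,.36],DOWN),rel(q+[-.03,0,.1-g],DOWN))
```

```text
1.4333 [0.40261253 0.04556589 0.36329713] [3.14005805e+00 2.71411073e-03 1.71696106e+00] [-0.08059686 -0.38151992  1.8495007  -0.00231132  1.67150609 -0.22699847] 0.04290777711725763
(array([-344.4,  -33.1,    4.2]), array([ 0.002,  0.003, -0.006])) (array([-387.8,  130.1,   10.9]), array([ 0.002,  0.003, -0.006]))
```

Request:
servo_tool --motion '[{"tx": -345, "ty": -33, "tz": 0, "ax": 0, "ay": 0, "az": -0.006}, {"tx": -345, "ty": -33, "tz": 0, "ax": 0, "ay": 0, "az": -0.006}, {"tx": -345, "ty": -33, "tz": 0, "ax": 0, "ay": 0, "az": -0.006}, {"tx": -345, "ty": -33, "tz": 0, "ax": 0, "ay": 0, "az": -0.006}, {"tx": -345, "ty": -33, "tz": 0, "ax": 0, "ay": 0, "az": -0.006}, {"tx": -345, "ty": -33, "tz": 0, "ax": 0, "ay": 0, "az": -0.006}, {"tx": -345, "ty": -33, "tz": 0, "ax": 0, "ay": 0, "az": -0.006}, {"tx": -345, "ty": -33, "tz": 0, "ax": 0, "ay": 0, "az": -0.006}, {"tx": -345, "ty": -33, "tz": 0, "ax": 0, "ay": 0, "az": -0.006}, {"tx": -388, "ty": 130, "tz": 0, "ax": 0, "ay": 0, "az": -0.006}, {"tx": -388, "ty": 130, "tz": 0, "ax": 0, "ay": 0, "az": -0.006}, {"tx": -388, "ty": 130, "tz": 0, "ax": 0, "ay": 0, "az": -0.006}, {"tx": -388, "ty": 130, "tz": 0, "ax": 0, "ay": 0, "az": -0.006}, {"tx": -388, "ty": 130, "tz": 0, "ax": 0, "ay": 0, "az": -0.006}, {"tx": -388, "ty": 130, "tz": 0, "ax": 0, "ay": 0, "az": -0.006}]'

```text
time: 2.68
tcp_pos: [0.5897, -0.3118, 0.3581]
eef_rot: [-3.137, -0.005, 1.731]
contact_force: [-0.3, 0.4, -0.2]
gripper_width: 0.0429
gripper_force: 0.0
```

Run:
```python
from h import *
g=bot.hold_point_z;s=bot.get_state();print(s['time'],s['tcp_pos'],s['eef_rot'],s['joints'],s['gripper_width'])
px,P,k=cam('wrist');cv2.imwrite('pics/w1.png',px[...,::-1]);print('cam',-k[1].T@k[2])
np.savez('w1.npz',P=P,px=px)
Q=M.inv().apply((P-C).reshape(-1,3)).reshape(P.shape)*1000
m=(Q[...,2]>255)&(Q[...,2]<300)&(px.max(-1)<90)&(abs(Q[...,0]-100)<40)
v,u=np.nonzero(m);print(m.sum(),np.percentile(Q[m],[2,25,50,75,98],axis=0).round(0).tolist(),u.min(),u.max(),v.min(),v.max())
```

```text
2.6833 [ 0.58965937 -0.31177517  0.35806391] [-3.13714007 -0.00472181  1.73117324] [-6.04648985e-01  2.81911790e-01  1.21985066e+00  3.23367732e-04
  1.64631224e+00 -7.65013062e-01] 0.0428892559532916
cam [ 0.57945809 -0.23748176  0.50027089]
2619 [[71.0, -48.0, 257.0], [101.0, -7.0, 274.0], [104.0, 47.0, 277.0], [109.0, 87.0, 278.0], [137.0, 121.0, 298.0]] 268 379 0 262
```

View pics/w1.png

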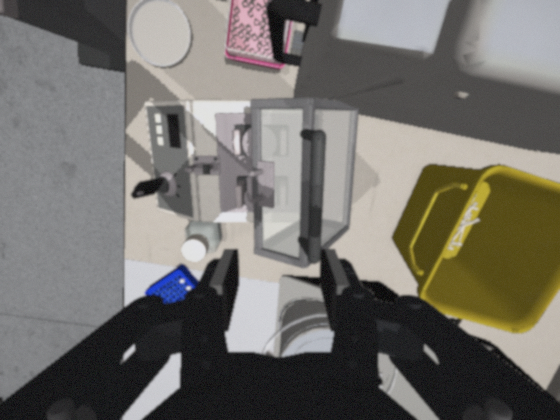

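The wrist view shows the bar at u 300–326, v 130–262. The fingertips are at about (230,260) and (335,260), just left of it. The key is at (150,187).

Run:
```python
from h import *
d=np.load('w1.npz');P=d['P'];px=d['px']
Q=M.inv().apply((P-C).reshape(-1,3)).reshape(P.shape)*1000
for v in range(125,262,10):
    c=[u for u in range(290,335) if px[v,u].max()<75]
    print(v,c[:1],c[-1:],np.round(np.median(Q[v,c],axis=0)) if c else '')
print('key');
m=(px.max(-1)<40)&(Q[...,2]>60)&(Q[...,2]<125)&(Q[...,0]<-70)&(Q[...,0]>-150)&(abs(Q[...,1]+30)<40)
print(m.sum(),np.percentile(Q[m],[2,50,98],axis=0).round(0).tolist())
g=bot.hold_point_z
for a in(.95,1.0,1.05): print(a,bar(a,-20),rel(bar(a,-20)+[0,0,-g],DOWN))
```

```text
125 [] [] 
135 [302] [323] [100.  52. 265.]
145 [311] [313] [101.  45. 274.]
155 [310] [313] [101.  38. 274.]
165 [310] [313] [102.  30. 274.]
175 [310] [312] [101.  22. 275.]
185 [303] [313] [101.   6. 239.]
195 [303] [314] [102.   2. 257.]
205 [303] [317] [103.  -2. 274.]
215 [302] [320] [103. -10. 275.]
225 [304] [320] [nan nan nan]
235 [301] [319] [103. -28. 274.]
245 [301] [312] [101. -45. 256.]
255 [307] [331] [nan nan nan]
key
255 [[-122.0, -41.0, 85.0], [-104.0, -29.0, 100.0], [-91.0, -22.0, 113.0]]
0.95 [ 0.60937303 -0.32042111  0.27142123] (array([-11.9,  19.6, 107.2]), array([-0.003, -0.003,  0.008]))
1.0 [ 0.61782126 -0.31912835  0.27237031] (array([-11.9,  28.1, 106.2]), array([-0.003, -0.003,  0.008]))
1.05 [ 0.62630582 -0.31783003  0.27289105] (array([-12. ,  36.7, 105.7]), array([-0.003, -0.003,  0.008]))
```

Request:
servo_tool --motion '[{"tx": -12, "ty": 28, "tz": 30, "ax": 0, "ay": 0, "az": 0.008}, {"tx": -12, "ty": 28, "tz": 60, "ax": 0, "ay": 0, "az": 0.008}, {"tx": -12, "ty": 28, "tz": 85, "ax": 0, "ay": 0, "az": 0.008}, {"tx": -12, "ty": 28, "tz": 104, "ax": 0, "ay": 0, "az": 0.008}, {"tx": -12, "ty": 28, "tz": 104, "ax": 0, "ay": 0, "az": 0.008}]'

```text
time: 3.15
tcp_pos: [0.6145, -0.3191, 0.2539]
eef_rot: [-3.136, -0.005, 1.72]
contact_force: [-1.4, 0.2, -1.7]
gripper_width: 0.0428
gripper_force: 0.0
```

Request:
servo_tool --motion '[{"tx": 0, "ty": 0, "tz": 0, "ax": 0, "ay": 0, "az": 0}, {"tx": 0, "ty": 0, "tz": 0, "ax": 0, "ay": 0, "az": 0}, {"tx": 0, "ty": 0, "tz": 0, "ax": 0, "ay": 0, "az": 0}, {"tx": 0, "ty": 0, "tz": 0, "ax": 0, "ay": 0, "az": 0}, {"tx": 0, "ty": 0, "tz": 0, "ax": 0, "ay": 0, "az": 0}, {"tx": 0, "ty": 0, "tz": 0, "ax": 0, "ay": 0, "az": 0}]' --grip -1

```text
time: 3.65
tcp_pos: [0.6184, -0.3213, 0.2622]
eef_rot: [3.138, 0.003, 1.721]
contact_force: [-1.8, 1.9, 7.0]
gripper_width: 0.0086
gripper_force: 59.0
```

Run:
```python
from h import *
g=bot.hold_point_z;s=bot.get_state();print(s['time'],s['tcp_pos'],s['eef_rot'],s['joints'],s['gripper_width'],s['gripper_force'])
R0=R.from_euler('xyz',s['eef_rot']);b0=bar(1.0,-20)
hp=s['tcp_pos']+R0.apply([0,0,-g]);print('hold mill',M.inv().apply(hp-C)*1000)
for a in np.linspace(1,0,21)[1:]: print(round(a,2),*rel(s['tcp_pos']+bar(a,-20)-b0,DOWN,R0=DOWN))
```

```text
3.65 [ 0.61837055 -0.321319    0.26217085] [3.13830992 0.00325711 1.720863  ] [-5.92164823e-01  3.71911135e-01  1.28348656e+00 -1.82165358e-04
  1.48157412e+00 -7.42221027e-01] 0.008556992976076117 58.98088216781616
hold mill [102.44599883 -22.18751241 280.87064725]
0.95 [-0.  -8.5  0.9] [0. 0. 0.]
0.9 [  0.  -17.    2.3] [0. 0. 0.]
0.85 [ -0.  -25.4   4.1] [0. 0. 0.]
0.8 [ -0.  -33.8   6.3] [0. 0. 0.]
0.75 [ -0.  -41.9   9. ] [0. 0. 0.]
0.7 [ -0. -50.  12.] [0. 0. 0.]
0.65 [  0.  -57.9  15.4] [0. 0. 0.]
0.6 [ -0.  -65.6  19.3] [0. 0. 0.]
0.55 [ -0.  -73.1  23.5] [0. 0. 0.]
0.5 [ -0.  -80.4  28. ] [0. 0. 0.]
0.45 [  0.  -87.4  33. ] [0. 0. 0.]
0.4 [ -0.  -94.2  38.2] [0. 0. 0.]
0.35 [   0.  -100.7   43.8] [0. 0. 0.]
0.3 [  -0.  -106.9   49.8] [0. 0. 0.]
0.25 [  -0.  -112.9   56. ] [0. 0. 0.]
0.2 [  -0.  -118.5   62.5] [0. 0. 0.]
0.15 [  -0.  -123.7   69.3] [0. 0. 0.]
0.1 [  -0.  -128.7   76.4] [0. 0. 0.]
0.05 [   0.  -133.2   83.6] [0. 0. 0.]
0.0 [  -0.  -137.4   91.2] [0. 0. 0.]
```

Request:
servo_tool --motion '[{"tx": 0, "ty": 0, "tz": 0, "ax": 0, "ay": 0, "az": 0}]'

```text
time: 3.73
tcp_pos: [0.6184, -0.3213, 0.2621]
eef_rot: [3.138, 0.003, 1.721]
contact_force: [-2.0, 0.8, 7.2]
gripper_width: 0.0083
gripper_force: 59.0
```

Run:
```python
from h import *
s=bot.get_state();print(s)
px,P,k=cam('wrist');a=px[100:400,150:450]
cv2.imwrite('pics/w2.png',cv2.resize(a,(600,600))[...,::-1])
```

```text
{'time': 3.7333, 'joints': array([-5.92150934e-01,  3.71975536e-01,  1.28344493e+00, -1.38520484e-04,
        1.48164708e+00, -7.42207848e-01]), 'qvel': array([ 0.00157151,  0.00082635,  0.00127934, -0.00214825, -0.00069129,
       -0.00039108]), 'tau': array([-2.05137315e-01, -5.26234961e+01, -3.69238114e+01,  2.39186198e-02,
       -8.50320496e-01,  7.13767321e-02]), 'tcp_pos': array([ 0.61837522, -0.32129306,  0.26214874]), 'eef_rot': array([3.13835104, 0.00316031, 1.72086014]), 'contact_force': array([-2.00218908,  0.84581208,  7.23044237]), 'torque': array([0.20600706, 0.32449796, 0.06772504]), 'gripper_force': 58.983855843544006, 'gripper_width': 0.008302273076289907}
```

View pics/w2.png

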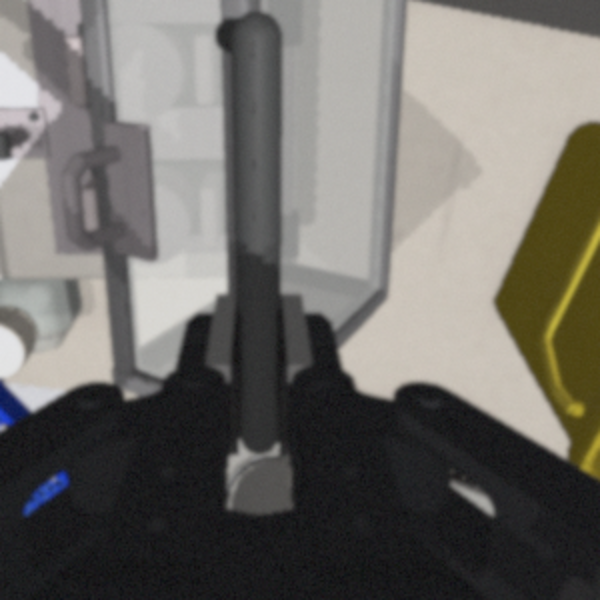

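The wrist crop shows the bar running between the closed pads at (255,330), so it is held. Now I swing it along the arc.

Request:
servo_tool --motion '[{"tx": 0, "ty": -8.5, "tz": 1, "ax": 0, "ay": 0, "az": 0}, {"tx": 0, "ty": -17, "tz": 2, "ax": 0, "ay": 0, "az": 0}, {"tx": 0, "ty": -25.5, "tz": 4, "ax": 0, "ay": 0, "az": 0}, {"tx": 0, "ty": -34, "tz": 6, "ax": 0, "ay": 0, "az": 0}, {"tx": 0, "ty": -42, "tz": 9, "ax": 0, "ay": 0, "az": 0}, {"tx": 0, "ty": -50, "tz": 12, "ax": 0, "ay": 0, "az": 0}, {"tx": 0, "ty": -58, "tz": 15.5, "ax": 0, "ay": 0, "az": 0}, {"tx": 0, "ty": -65.5, "tz": 19, "ax": 0, "ay": 0, "az": 0}, {"tx": 0, "ty": -73, "tz": 23.5, "ax": 0, "ay": 0, "az": 0}, {"tx": 0, "ty": -80.5, "tz": 28, "ax": 0, "ay": 0, "az": 0}]'

```text
time: 4.62
tcp_pos: [0.5383, -0.3338, 0.2319]
eef_rot: [3.139, 0.003, 1.721]
contact_force: [2.2, -3.7, 1.1]
gripper_width: 0.0082
gripper_force: 63.3
```

Run:
```python
from h import *
s=bot.get_state();R0=R.from_euler('xyz',s['eef_rot']);print(s['tcp_pos'],s['contact_force'],s['gripper_width'],s['torque'])
print(M.inv().apply(s['tcp_pos']+R0.apply([0,0,-bot.hold_point_z])-C)*1000, M.inv().apply(bar(.5,-20)-C)*1000)
```

```text
[ 0.53834521 -0.33379906  0.23192245] [ 2.15236123 -3.68761512  1.09082299] 0.008197350115394386 [-0.67982706 -0.55627096  0.07465902]
[ 21.46461718 -22.42164884 250.62229144] [ 21.93643038 -20.         244.34196082]
```

Request:
servo_tool --motion '[{"tx": 0, "ty": -7, "tz": 5, "ax": 0, "ay": 0, "az": 0}, {"tx": 0, "ty": -14, "tz": 10, "ax": 0, "ay": 0, "az": 0}, {"tx": 0, "ty": -20.5, "tz": 16, "ax": 0, "ay": 0, "az": 0}, {"tx": 0, "ty": -26.5, "tz": 22, "ax": 0, "ay": 0, "az": 0}, {"tx": 0, "ty": -32.5, "tz": 28, "ax": 0, "ay": 0, "az": 0}, {"tx": 0, "ty": -38, "tz": 34.5, "ax": 0, "ay": 0, "az": 0}, {"tx": 0, "ty": -43.5, "tz": 41, "ax": 0, "ay": 0, "az": 0}, {"tx": 0, "ty": -48.5, "tz": 48.5, "ax": 0, "ay": 0, "az": 0}, {"tx": 0, "ty": -53, "tz": 55.5, "ax": 0, "ay": 0, "az": 0}, {"tx": 0, "ty": -57, "tz": 63, "ax": 0, "ay": 0, "az": 0}, {"tx": 0, "ty": -57, "tz": 63, "ax": 0, "ay": 0, "az": 0}]'

```text
time: 5.53
tcp_pos: [0.4816, -0.3427, 0.1683]
eef_rot: [3.14, 0.003, 1.72]
contact_force: [1.5, -5.9, 5.9]
gripper_width: 0.0083
gripper_force: 63.9
```

Run:
```python
from h import *
s=bot.get_state();R0=R.from_euler('xyz',s['eef_rot']);print(s['tcp_pos'],s['contact_force'],s['gripper_width'],s['torque'])
print(M.inv().apply(s['tcp_pos']+R0.apply([0,0,-bot.hold_point_z])-C)*1000, M.inv().apply(bar(.0,-20)-C)*1000)
```

```text
[ 0.48163612 -0.34274465  0.16830781] [ 1.48205813 -5.88184436  5.90069532] 0.008346752136898592 [-0.9960499  -0.26090948  0.0954764 ]
[-35.91973603 -22.68568127 187.0077021 ] [-35.14792774 -20.         181.21850214]
```

Request:
servo_tool --motion '[{"tx": 0, "ty": -1, "tz": 2, "ax": 0, "ay": 0, "az": 0}, {"tx": 0, "ty": -2, "tz": 4, "ax": 0, "ay": 0, "az": 0}, {"tx": 0, "ty": -2, "tz": 5, "ax": 0, "ay": 0, "az": 0}, {"tx": 0, "ty": -2, "tz": 5, "ax": 0, "ay": 0, "az": 0}]'

```text
time: 5.87
tcp_pos: [0.4817, -0.343, 0.1679]
eef_rot: [3.137, 0.005, 1.721]
contact_force: [-2.8, 3.5, 29.0]
gripper_width: 0.0082
gripper_force: 66.6
```

Request:
servo_tool --motion '[{"tx": 0, "ty": 2, "tz": -5, "ax": 0, "ay": 0, "az": 0}, {"tx": 0, "ty": 2, "tz": -5, "ax": 0, "ay": 0, "az": 0}]'

```text
time: 6.03
tcp_pos: [0.4816, -0.3427, 0.1684]
eef_rot: [3.141, 0.004, 1.721]
contact_force: [0.6, -8.6, 6.9]
gripper_width: 0.0083
gripper_force: 64.4
```

Request:
servo_tool --motion '[{"tx": 0, "ty": 0, "tz": 0, "ax": 0, "ay": 0, "az": 0}, {"tx": 0, "ty": 0, "tz": 0, "ax": 0, "ay": 0, "az": 0}, {"tx": 0, "ty": 0, "tz": 0, "ax": 0, "ay": 0, "az": 0}, {"tx": 0, "ty": 0, "tz": 0, "ax": 0, "ay": 0, "az": 0}, {"tx": 0, "ty": 0, "tz": -30, "ax": 0, "ay": 0, "az": 0}, {"tx": 0, "ty": 0, "tz": -60, "ax": 0, "ay": 0, "az": 0}, {"tx": 0, "ty": -40, "tz": -80, "ax": 0, "ay": 0, "az": 0}, {"tx": 0, "ty": -80, "tz": -90, "ax": 0, "ay": 0, "az": 0}, {"tx": 0, "ty": -80, "tz": -90, "ax": 0, "ay": 0, "az": 0}]' --grip 0

```text
time: 6.78
tcp_pos: [0.3991, -0.3545, 0.2598]
eef_rot: [-3.141, 0.003, 1.719]
contact_force: [0.7, -0.6, -0.4]
gripper_width: 0.0425
gripper_force: 0.0
```

```bash
python3 - <<'E'
from h import *
s=bot.get_state();print(s['time'],s['tcp_pos'],s['joints'],s['gripper_width'],s['contact_force'])
px,P,k=cam('wrist');cv2.imwrite('pics/w3.png',cv2.resize(px[60:330,60:420],(800,600),interpolation=2)[...,::-1]);np.savez('w3.npz',P=P,px=px)
E
cat >> h.py <<'E'
S35,C35=np.sin(np.radians(35)),np.cos(np.radians(35))
def key(t,out=36): # tool pose at key turn t (0 stop), grasp point at height out
    f=.7-t; s=np.array([C35,0,S35]);l=np.array([0,1,0]);k=np.array([-S35,0,C35])
    p=-np.sin(f)*s+np.cos(f)*l
    Rn=Rt(-k,-p); hp=np.array([-92,-34,62])+out*k
    return W(hp)+Rn.apply([0,0,bot.hold_point_z]),Rn
E
python3 - <<'E'
from h import *
for o in(100,40): print(o,key(0,o)[0],key(0,o)[1].as_euler('xyz'),*rel(*key(0,o)))
E
```

```text
6.7833 [ 0.39911659 -0.35450899  0.25977093] [-0.87257426 -0.01782908  1.72984047 -0.00236213  1.42781765 -1.02062407] 0.04250745438270922 [ 0.69275614 -0.58003658 -0.39845199]
100 [ 0.38178362 -0.36941015  0.12859706] [ 2.71783591 -0.45414646  0.95116638] [-12.2 -20.8 130.2] [-0.57   0.268  0.839]
40 [ 0.41580223 -0.36420457  0.07944794] [ 2.71783591 -0.45414646  0.95116638] [-12.   13.6 179.3] [-0.57   0.268  0.839]
```

View pics/w3.png

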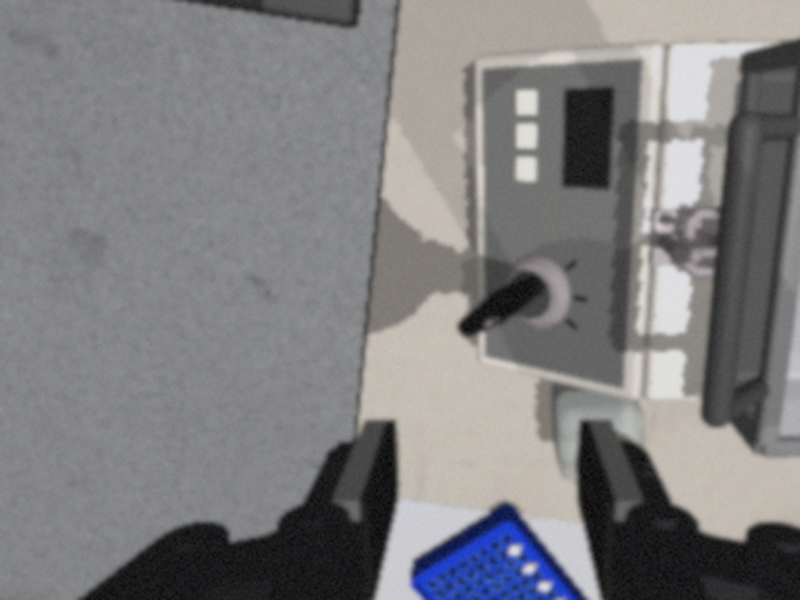

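The wrist crop shows the hood down with its bar at (735,270), over the hook at (690,240). The key bow runs from (470,325) to (540,285) out of the bezel at (545,290). I check the key position against depth.

Run:
```python
from h import *
d=np.load('w3.npz');P=d['P'];px=d['px'].astype(int)
Q=M.inv().apply((P-C).reshape(-1,3)).reshape(P.shape)*1000
s=np.array([C35,0,S35]);k=np.array([-S35,0,C35]);D=Q-np.array([-92,-34,62])
L=np.stack([D@s,D[...,1],D@k],-1) # slope-up, left, out
m=(L[...,2]>22)&(L[...,2]<60)&(np.hypot(L[...,0],L[...,1])<35)
A=L[m];print(len(A),np.percentile(A,[2,50,98],axis=0).round(1).tolist())
print(cv2.fitLine(A[:,:2].astype(np.float32),cv2.DIST_HUBER,0,.01,.01).ravel())
r=(L[...,2]>5)&(L[...,2]<11)&(np.hypot(L[...,0],L[...,1])<35)
print('bezel',r.sum(),np.percentile(L[r],[2,50,98],axis=0).round(1).tolist())
c=(abs(L[...,2])<6)&(abs(L[...,0])<40)&(abs(L[...,1])<45);print('console out',np.median(L[c][:,2]))
m=(Q[...,2]>165)&(Q[...,2]<200)&(abs(Q[...,0]+35)<20)&(abs(Q[...,1])<60);print('bar',np.percentile(Q[m],[2,50,98],axis=0).round(1).tolist())
lip=(Q[...,2]>30)&(abs(Q[...,0]+110)<40)&(abs(Q[...,1]-20)<100);q=Q[lip];print('mill x min,y ext',np.percentile(q[:,0],1),np.percentile(q[:,1],[1,99]))
```

```text
485 [[-10.3, -12.4, 22.9], [9.1, 4.1, 50.5], [16.7, 13.3, 53.6]]
[0.73587817 0.67711395 7.5609736  2.979654  ]
bezel 282 [[-11.9, -16.1, 5.1], [9.8, 4.8, 6.7], [18.4, 16.3, 10.6]]
console out 0.2272236779717538
bar [[-40.0, -50.4, 169.5], [-35.6, 7.4, 184.7], [-17.8, 53.4, 186.8]]
mill x min,y ext -147.8046690616399 [-69.49549626  77.42315815]
```

Request:
servo_tool --motion '[{"tx": -12, "ty": -21, "tz": 10, "ax": -0.57, "ay": 0.268, "az": 0.839}, {"tx": -12, "ty": -21, "tz": 20, "ax": -0.57, "ay": 0.268, "az": 0.839}, {"tx": -12, "ty": -21, "tz": 30, "ax": -0.57, "ay": 0.268, "az": 0.839}, {"tx": -12, "ty": -21, "tz": 40, "ax": -0.57, "ay": 0.268, "az": 0.839}, {"tx": -12, "ty": -21, "tz": 50, "ax": -0.57, "ay": 0.268, "az": 0.839}, {"tx": -12, "ty": -21, "tz": 65, "ax": -0.57, "ay": 0.268, "az": 0.839}, {"tx": -12, "ty": -21, "tz": 80, "ax": -0.57, "ay": 0.268, "az": 0.839}, {"tx": -12, "ty": -21, "tz": 105, "ax": -0.57, "ay": 0.268, "az": 0.839}, {"tx": -12, "ty": -21, "tz": 130, "ax": -0.57, "ay": 0.268, "az": 0.839}, {"tx": -12, "ty": -21, "tz": 130, "ax": -0.57, "ay": 0.268, "az": 0.839}, {"tx": -12, "ty": -21, "tz": 130, "ax": -0.57, "ay": 0.268, "az": 0.839}, {"tx": -12, "ty": -21, "tz": 130, "ax": -0.57, "ay": 0.268, "az": 0.839}]'

```text
time: 7.83
tcp_pos: [0.3843, -0.3688, 0.1284]
eef_rot: [2.718, -0.454, 0.955]
contact_force: [0.0, -0.4, 1.0]
gripper_width: 0.0428
gripper_force: 0.0
```

Run:
```python
from h import *
s=bot.get_state();print(s['time'],s['tcp_pos'],s['joints'],s['gripper_width'],s['contact_force'])
px,P,k=cam('wrist');cv2.imwrite('pics/w4.png',px[...,::-1])
for o in(100,38): print(o,*rel(*key(0,o)))
```

```text
7.8333 [ 0.38433983 -0.36884174  0.12844217] [-1.29347419 -0.02504183  2.12246285  0.70176079  1.07964473 -0.93154623] 0.0427782000022236 [ 0.03649234 -0.43797378  0.9802323 ]
100 [-1.7 -2.1 -1.1] [-0.001 -0.001  0.005]
38 [-1.8 -2.  60.9] [-0.001 -0.001  0.005]
```

View pics/w4.png

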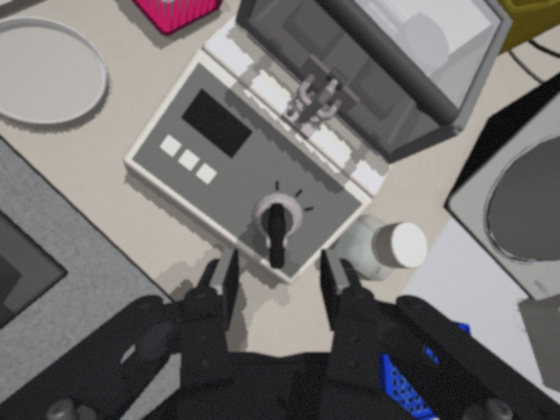

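The wrist view shows the bow at (277,240), edge-on and centred between the fingertips at u 230 and 330. The hook with the ring is at (315,95).

Request:
servo_tool --motion '[{"tx": -2, "ty": -2, "tz": 20, "ax": 0, "ay": 0, "az": 0}, {"tx": -2, "ty": -2, "tz": 40, "ax": 0, "ay": 0, "az": 0}, {"tx": -2, "ty": -2, "tz": 55, "ax": 0, "ay": 0, "az": 0}, {"tx": -2, "ty": -2, "tz": 60, "ax": 0, "ay": 0, "az": 0}, {"tx": -2, "ty": -2, "tz": 60, "ax": 0, "ay": 0, "az": 0}]'

```text
time: 8.3
tcp_pos: [0.4164, -0.3629, 0.0771]
eef_rot: [2.718, -0.454, 0.956]
contact_force: [0.1, -0.2, -0.1]
gripper_width: 0.0426
gripper_force: 0.0
```

Request:
servo_tool --motion '[{"tx": 0, "ty": 0, "tz": 0, "ax": 0, "ay": 0, "az": 0}, {"tx": 0, "ty": 0, "tz": 0, "ax": 0, "ay": 0, "az": 0}, {"tx": 0, "ty": 0, "tz": 0, "ax": 0, "ay": 0, "az": 0}, {"tx": 0, "ty": 0, "tz": 0, "ax": 0, "ay": 0, "az": 0}, {"tx": 0, "ty": 0, "tz": 0, "ax": 0, "ay": 0, "az": 0}, {"tx": 0, "ty": 0, "tz": 0, "ax": 0, "ay": 0, "az": 0}]' --grip -1

```text
time: 8.8
tcp_pos: [0.4156, -0.3642, 0.078]
eef_rot: [2.716, -0.454, 0.954]
contact_force: [-2.0, -0.9, 6.4]
gripper_width: 0.0094
gripper_force: 60.4
```

Run:
```python
from h import *
s=bot.get_state();print(s['time'],s['contact_force'],s['torque'],s['joints'],s['gripper_width'])
print(*rel(*key(0,38)))
px,P,k=cam('wrist');cv2.imwrite('pics/w5.png',cv2.resize(px[150:350,180:380],(500,500))[...,::-1])
```

```text
8.8 [-2.00852962 -0.8985939   6.36375937] [ 0.05252887 -0.14953515  0.12496864] [-1.22347157  0.09511729  2.11658245  0.76287503  0.95369413 -0.97029814] 0.009389673469728773
[0.8 0.6 1. ] [ 0.001 -0.001  0.002]
```

View pics/w5.png

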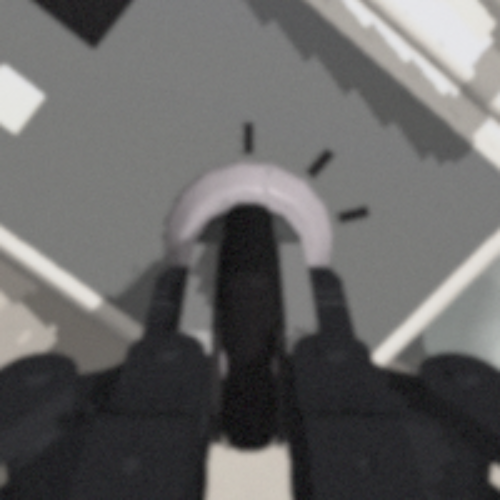

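The crop shows the bow (250,300) held between the pads and pointing at the stop mark. Now I turn it.

Request:
servo_tool --motion '[{"tx": 0, "ty": 0, "tz": 0, "ax": 0, "ay": 0, "az": 0.08}, {"tx": 0, "ty": 0, "tz": 0, "ax": 0, "ay": 0, "az": 0.16}, {"tx": 0, "ty": 0, "tz": 0, "ax": 0, "ay": 0, "az": 0.24}, {"tx": 0, "ty": 0, "tz": 0, "ax": 0, "ay": 0, "az": 0.32}, {"tx": 0, "ty": 0, "tz": 0, "ax": 0, "ay": 0, "az": 0.4}, {"tx": 0, "ty": 0, "tz": 0, "ax": 0, "ay": 0, "az": 0.48}, {"tx": 0, "ty": 0, "tz": 0, "ax": 0, "ay": 0, "az": 0.56}, {"tx": 0, "ty": 0, "tz": 0, "ax": 0, "ay": 0, "az": 0.64}, {"tx": 0, "ty": 0, "tz": 0, "ax": 0, "ay": 0, "az": 0.7}]'

```text
time: 9.6
tcp_pos: [0.4153, -0.3636, 0.0779]
eef_rot: [-3.139, -0.612, 0.15]
contact_force: [-5.3, 1.9, 9.2]
gripper_width: 0.0094
gripper_force: 61.2
```

Run:
```python
from h import *
s=bot.get_state();print(s['time'],s['contact_force'],s['torque'],s['joints'],s['gripper_width'])
print(*rel(*key(0.7,38)),*rel(*key(1.3,38)))
```

```text
9.6 [-5.31501915  1.88037737  9.24843826] [0.44534892 0.13349753 0.41774266] [-1.22362436  0.09493672  2.11711202  0.76220692  0.95499797 -0.266322  ] 0.009378225520070515
[1.2 0.7 0.9] [-0.002 -0.001 -0.002] [1.2 0.7 0.9] [-0.002 -0.     0.598]
```

Request:
servo_tool --motion '[{"tx": 0, "ty": 0, "tz": 0, "ax": 0, "ay": 0, "az": 0.1}, {"tx": 0, "ty": 0, "tz": 0, "ax": 0, "ay": 0, "az": 0.2}, {"tx": 0, "ty": 0, "tz": 0, "ax": 0, "ay": 0, "az": 0.3}, {"tx": 0, "ty": 0, "tz": 0, "ax": 0, "ay": 0, "az": 0.4}, {"tx": 0, "ty": 0, "tz": 0, "ax": 0, "ay": 0, "az": 0.5}, {"tx": 0, "ty": 0, "tz": 0, "ax": 0, "ay": 0, "az": 0.58}, {"tx": 0, "ty": 0, "tz": 0, "ax": 0, "ay": 0, "az": 0.64}]'

```text
time: 10.18
tcp_pos: [0.4153, -0.363, 0.078]
eef_rot: [-2.742, -0.477, -0.586]
contact_force: [-5.6, 3.8, 12.5]
gripper_width: 0.0092
gripper_force: 67.7
```

Run:
```python
from h import *
s=bot.get_state();print(s['time'],s['contact_force'],s['torque'],R.from_euler('xyz',s['eef_rot']).inv().apply(s['torque']))
print(*rel(*key(1.3,38)))
px,P,k=cam('wrist');cv2.imwrite('pics/w6.png',cv2.resize(px[150:350,180:380],(500,500))[...,::-1])
```

```text
10.1833 [-5.59374211  3.82003636 12.50224623] [ 0.10478361 -0.10811471  1.45385177] [ 0.79801279 -0.44607097 -1.14041644]
[1.6 0.4 1. ] [-0.003  0.001 -0.04 ]
```

View pics/w6.png

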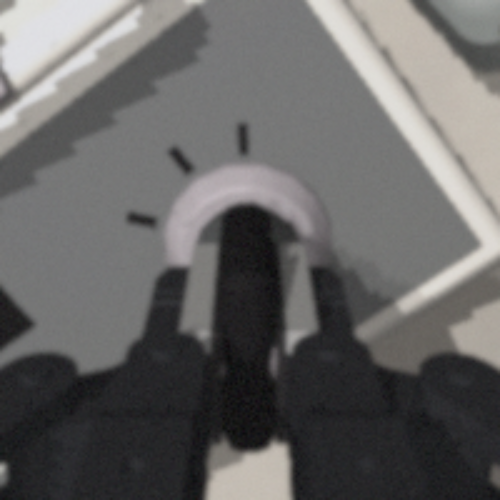

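The bow points at the start mark (242,140). The torque is 1.1 N m against the end stop. Hold for about a second, turn back with the spring nearly to run, then release.

Request:
servo_tool --motion '[{"tx": 0, "ty": 0, "tz": 0, "ax": 0, "ay": 0, "az": 0}, {"tx": 0, "ty": 0, "tz": 0, "ax": 0, "ay": 0, "az": 0}, {"tx": 0, "ty": 0, "tz": 0, "ax": 0, "ay": 0, "az": 0}, {"tx": 0, "ty": 0, "tz": 0, "ax": 0, "ay": 0, "az": 0}, {"tx": 0, "ty": 0, "tz": 0, "ax": 0, "ay": 0, "az": 0}, {"tx": 0, "ty": 0, "tz": 0, "ax": 0, "ay": 0, "az": 0}, {"tx": 0, "ty": 0, "tz": 0, "ax": 0, "ay": 0, "az": 0}, {"tx": 0, "ty": 0, "tz": 0, "ax": 0, "ay": 0, "az": 0}, {"tx": 0, "ty": 0, "tz": 0, "ax": 0, "ay": 0, "az": 0}, {"tx": 0, "ty": 0, "tz": 0, "ax": 0, "ay": 0, "az": 0}, {"tx": 0, "ty": 0, "tz": 0, "ax": 0, "ay": 0, "az": 0}, {"tx": 0, "ty": 0, "tz": 0, "ax": 0, "ay": 0, "az": -0.1}, {"tx": 0, "ty": 0, "tz": 0, "ax": 0, "ay": 0, "az": -0.2}, {"tx": 0, "ty": 0, "tz": 0, "ax": 0, "ay": 0, "az": -0.3}, {"tx": 0, "ty": 0, "tz": 0, "ax": 0, "ay": 0, "az": -0.4}, {"tx": 0, "ty": 0, "tz": 0, "ax": 0, "ay": 0, "az": -0.48}, {"tx": 0, "ty": 0, "tz": 0, "ax": 0, "ay": 0, "az": -0.55}, {"tx": 0, "ty": 0, "tz": 0, "ax": 0, "ay": 0, "az": -0.55}]'

```text
time: 11.73
tcp_pos: [0.4153, -0.3635, 0.0779]
eef_rot: [-3.081, -0.609, 0.05]
contact_force: [-6.0, 2.7, 8.5]
gripper_width: 0.0092
gripper_force: 61.2
```

Request:
servo_tool --motion '[{"tx": 0, "ty": 0, "tz": 0, "ax": 0, "ay": 0, "az": 0}, {"tx": 0, "ty": 0, "tz": 0, "ax": 0, "ay": 0, "az": 0}, {"tx": 0, "ty": 0, "tz": 0, "ax": 0, "ay": 0, "az": 0}, {"tx": 0, "ty": 0, "tz": 0, "ax": 0, "ay": 0, "az": 0}, {"tx": 0, "ty": 0, "tz": 0, "ax": 0, "ay": 0, "az": 0}, {"tx": 0, "ty": 0, "tz": -20, "ax": 0, "ay": 0, "az": 0}, {"tx": 0, "ty": 0, "tz": -50, "ax": 0, "ay": 0, "az": 0}, {"tx": 0, "ty": 0, "tz": -80, "ax": 0, "ay": 0, "az": 0}, {"tx": 0, "ty": 0, "tz": -80, "ax": 0, "ay": 0, "az": 0}, {"tx": 0, "ty": 0, "tz": -80, "ax": 0, "ay": 0, "az": 0}]' --grip 0

```text
time: 12.57
tcp_pos: [0.3697, -0.3718, 0.1436]
eef_rot: [-3.082, -0.609, 0.045]
contact_force: [-0.7, -0.1, -0.6]
gripper_width: 0.0428
gripper_force: 0.0
```

Run:
```python
from h import *
s=bot.get_state();print(s['time'],s['contact_force'],s['gripper_width'])
px,P,k=cam('wrist');cv2.imwrite('pics/w7.png',px[...,::-1])
Q=M.inv().apply((P-C).reshape(-1,3)).reshape(P.shape)*1000
sl=np.array([C35,0,S35]);kk=np.array([-S35,0,C35]);D=Q-np.array([-92,-34,62])
L=np.stack([D@sl,D[...,1],D@kk],-1);m=(L[...,2]>40)&(L[...,2]<60)&(np.hypot(L[...,0],L[...,1])<30)
print(m.sum(),cv2.fitLine(L[m][:,:2].astype(np.float32),cv2.DIST_HUBER,0,.01,.01).ravel())
m=(Q[...,2]>165)&(Q[...,2]<200)&(abs(Q[...,0]+35)<20)&(abs(Q[...,1])<60);print('bar',np.percentile(Q[m],[2,50,98],axis=0).round(1).tolist())
```

```text
12.5667 [-0.71266934 -0.06418231 -0.57173199] 0.04278213307059468
787 [ 9.9999768e-01  2.1698554e-03  3.0740230e+00 -4.7327805e-01]
bar [[-41.0, -51.6, 177.5], [-38.8, -0.9, 183.9], [-32.7, 50.8, 186.3]]
```

View pics/w7.png

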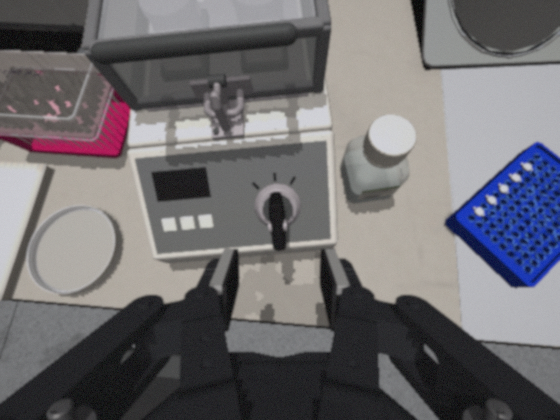

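The wrist view shows the key pointing straight up the slope at run (277,215), within 0.01 rad. The hood bar top is 186 mm above the bench, which is the shut height, and the ring is in the hook at (225,105). The bottle, rack and dish are where they were, and the arm is clear.

```bash
python3 -c "
from cell import bot
print(bot.hand_in())"
```

```text
the job is handed in; nothing more can be done
None
```

I swung the hood down and pressed it to its end stop with the ring in the hook (gate snap judged from that and the shut height, not pull-tested), then held the key at start for about a second, left it at run, and handed the job in at about 12.6 s.

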